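# Stack two door plates on spacer sticks

### The arm

A 7-joint arm with a two-finger parallel gripper is mounted at the origin on a cart in front of the work surface, level with it; the furniture and walls round the work are solid. World frame = base frame: x ahead of the robot, y to its left, z up, the work surface at z = 0. Lengths are in m, angles in rad, forces in N, time in s.
With the tool pointing down it reaches from about 0.425 to 0.875 m from the base axis. Payload 8.4 kg.
Tool frame: the origin (TCP) lies at the very end of the fingers, on their centre line; the grasp point (between the pads) lies 19 mm behind it (env.grip_point_offset is the distance from the TCP to the grasp point, in m); z points along the fingers, y is the line along which they close (so a half turn about z gives the same grasp; the last joint's range is limited). The gripper opens to 85 mm and grips with 20 to 120 N. Pads are 22 mm wide; open, the fingers measure 114 mm over their backs; the gripper's body (76 mm by 85 mm) begins 54 mm behind the grasp point. The pads swing forward as they close: fully open they stand 13 mm farther back than shut.
Start: joints at [-1.346, 0.333, 0.04, 1.465, -0.013, 1.343, -0.059], TCP at [0.207, 0.616, 0.21] pointing down, gripper open.
Joint ranges: [-2.58, 2.58], [-0.38, 2.09], [-1.3, 1.39], [0.25, 2.4], [-1.5, 4.64], [0.08, 2.09], [-2.65, 2.65]. Speed limits (rad/s): [2.22, 2.22, 2.79, 2.79, 3.14, 3.14, 3.14].

### API

Orientations are given as a unit quaternion [x, y, z, w].
In Python, from rig import env gives the robot as it stands.
- The arm moves only by the tool step_arm, never from a script. Its argument "targets" is a list of rows, each an object of numbers: "tx", "ty", "tz": the shift along the tool's x, y, z in mm; "rx", "ry", "rz": the turn, a rotation vector about the tool's x, y, z in degrees; "gripper": the opening, from 0 (shut) to 1 (fully open). A call has exactly 8 rows; each row shifts and turns the commanded pose from where the row before left it, along the tool's axes as they then stand; what a row does not reach is not made up. A row lasts 1/8 s, in which the tool goes at most 62.5 mm and 10.7 degrees, less where a joint would pass 70% of its speed; a pose out of reach is approached as far as the arm can. A call with a gripper value outside its range is refused whole. The fingers move at their own pace and stop on an object; "force" is the grip in N (left out, the last holds). Time passes only in rows, so rows that do not move let the fingers close, or fill a call up. It gives the time, the measured TCP pose, the force, the opening and the grip force at its end, in the units of the state.
- env.state(): the state, without advancing time (a new reading comes with each control period).
- env.capture(name): name is "side" or "top"; returns a dict with "img" (384x512x3 uint8, blue, green, red), "fx", "fy", "cx", "cy" (pixels), "R" (3x3) and "t" (3): a world point X has camera coordinates R X + t. Camera axes: x right, y down, z forward; pixel columns grow to the right and rows downward; lengths in m; the calibration is good to about 2 mm. A picture is of the moment at which its call begins. There is no depth.
- env.finish_job(): hands the job in; it is judged then, once.
Trained networks look in a picture, given as the dict that the camera call returned (one of the last four; its "shot" number tells which), for a name from the list of things; names that differ only in an ending like _2 or _b are one class to them, and where a whole thing is asked for, a point or a joint stands for the part that bears it (a point fixed in the world has none). Each returns a list of dicts, best first, with "confidence" (0 to 1); they miss things now and then, are a little off and sometimes report something else, mostly with a low value. They report only what shows in the picture. A call takes as long as a camera call. They do not tell look-alikes from the thing itself.
- env.look_for(picture, label): "at" ([row, column] as shares, 0 to 1, of the picture: columns of its width, rows of its height, amid what is visible of it).
- env.trace(picture, label): "pixels" (384x512 bool, what is visible of it) and "at" ([row, column] as shares, 0 to 1, of the picture: columns of its width, rows of its height, amid what is visible of it).
The state is a dict: "time": time; "q": joint angles; "qvel": joint speeds; "tau": joint torques, N m; "tool_pos": TCP position; "ee_rot": TCP orientation; "force": force on the tool from outside, world axes, zero at the start; "moment": the same for the moment, N m; "opening": finger opening in m; "finger_force": force on a finger pad.
Only numpy, scipy, OpenCV 4.12 (cv2) and the standard library are available. Lean on these libraries where they do the work, as an engineer would, in place of code of your own. Each camera call takes 0.05 s, during which the arm holds its last target. There are 200 camera calls.

### The job

Stack the two door plates so that their glossy faces cannot rub: lay the two wooden spacer sticks squarely across the blue plate, one in the middle of each bare metal end. Then draw the green plate straight out from under the holder's lip before you lift it, without prying against the lip, and set it (do not drop it) face up on both sticks, squarely over the blue plate. No stick or plate may press on the blue face, and leave the gel bottle, the glue bottle and the carton where they stand.

Things in the scene. Friction and masses are not known exactly. Their poses are not given: they have to be found in the camera images.
- blue_plate: The lower door plate, loose, flat on the desk, 0.37 kg: aluminium bar 190 mm long (its x) by 60 mm wide (its y) by 10 mm thick, with a blue glossy pane on top. Origin: centre of its underside; z up. The bare metal ends, where the sticks belong, reach from 57 to 95 mm either side of the centre along x, their top 10 mm above the origin.
- blue_face: The blue glossy pane fixed on the middle of the blue plate: 112 mm (along the plate's x) by 56 mm by 2 mm, its top 12 mm above the blue plate's underside. Origin: centre of its underside. No stick or plate may press on it (1 N at most).
- green_plate: The upper door plate, loose, 0.33 kg: aluminium bar 190 mm long (its x) by 60 mm wide (its y) by 10 mm thick, with a green glossy pane 112 by 56 by 2 mm on the middle of its top. Origin: centre of its underside; z up. At first it lies in the holder, its underside 26 mm above the desk. It can be gripped across its 60 mm width at the middle, where its sides overhang the narrow bed. Either end may point either way in the stack.
- holder: Grey engraving holder, fixed to the desk. Origin: centre of its underside; the plate slides out towards its -x. Bed 200 mm (x) by 36 mm wide, top at 26 mm, so the plate overhangs it 12 mm on each side with only the desk beneath. At the +x end a stop wall (inner face at x = +97 mm) and two cheeks (x = +63 to +99 mm, 72 mm apart) carry the lip; there a foot 110 mm wide and 8 mm high lies on the desk (x = +65 to +120 mm).
- lip: Dark steel lip across the +x end of the holder, fixed, 46 mm (x) by 88 mm (y) by 6 mm. Origin: centre of its underside, 86 mm from the holder's origin along x and 41 mm above the desk; it overhangs the plate's end by 26 to 32 mm with 5 mm above the bare metal. The plate is clear once drawn 40 mm along the holder's -x. No more than 10 N may press between plate and lip.
- stick_a: Wooden spacer stick, loose, 30 g: 16 mm wide (x) by 100 mm long (y) by 16 mm high. Origin: centre of its underside. Lies flat on the desk at first. The two sticks are alike; either may go on either end.
- stick_b: The other wooden spacer stick, same as stick_a.
- gel_bottle: Bystander: hand gel bottle with blue cap, 38 x 47 x 106 mm, standing. Origin: centre of its underside.
- glue_bottle: Bystander: white glue bottle with yellow label and spout, 33 x 45 x 102 mm, standing. Origin: centre of its underside.
- carton: Bystander: small printed carton, 45 x 75 x 18 mm, lying flat. Origin: centre of its underside.
Mind the look-alikes: they are no part of the job. Leave any orange or turquoise look-alike of the stick_b alone.

How it is judged:
At the end, for the whole second after the job is handed in: Sticks flat and square (0.2 rad) across the bare ends of the blue plate, centres 62 to 90 mm from its middle and within 22 mm of its middle line; green plate face up, level (0.06 rad), on both sticks, within 15 mm and 0.15 rad of the blue plate, which lies flat on the desk; all at rest (((x of stick_a in the frame of blue_plate between 0.062 and 0.09 m and y of stick_a in the frame of blue_plate between -0.022 and 0.022 m and z of stick_a in the frame of blue_plate between 0.006 and 0.014 m and angle between the y axis of each of stick_a, stick_b and the y axis of blue_plate, either way round below 0.2 rad and contact force between green_plate and stick_a above 0.1 N and linear speed of each of stick_a, stick_b below 0.02 m/s and x of stick_b in the frame of blue_plate between -0.09 and -0.062 m and y of stick_b in the frame of blue_plate between -0.022 and 0.022 m and z of stick_b in the frame of blue_plate between 0.006 and 0.014 m and contact force between green_plate and stick_b above 0.1 N) or (x of stick_a in the frame of blue_plate between -0.09 and -0.062 m and y of stick_a in the frame of blue_plate between -0.022 and 0.022 m and z of stick_a in the frame of blue_plate between 0.006 and 0.014 m and angle between the y axis of each of stick_a, stick_b and the y axis of blue_plate, either way round below 0.2 rad and contact force between green_plate and stick_a above 0.1 N and linear speed of each of stick_a, stick_b below 0.02 m/s and x of stick_b in the frame of blue_plate between 0.062 and 0.09 m and y of stick_b in the frame of blue_plate between -0.022 and 0.022 m and z of stick_b in the frame of blue_plate between 0.006 and 0.014 m and contact force between green_plate and stick_b above 0.1 N)) and x of green_plate in the frame of blue_plate between -0.015 and 0.015 m and y of green_plate in the frame of blue_plate between -0.015 and 0.015 m and z of green_plate in the frame of blue_plate between 0.022 and 0.03 m and angle between the x axis of green_plate and the x axis of blue_plate, either way round below 0.15 rad and angle between each of green_plate, blue_plate's own z axis and vertical below 0.06 rad and height (world z) of blue_plate below 0.006 m and linear speed of each of green_plate, blue_plate below 0.02 m/s); the robot touches nothing.
It fails at once if a stick or the green plate presses on the blue face (more than 1 N) (contact force between blue_face and green_plate above 1 N or contact force between blue_face and stick_a above 1 N or contact force between blue_face and stick_b above 1 N).
It fails at once if the green plate is pried against the lip (more than 10 N) (contact force between green_plate and lip above 10 N).
It fails at once if the green plate is dropped (falls faster than 0.45 m/s with no finger on it, that is from more than about 10 mm) (linear speed of green_plate above 0.45 m/s and contact force between the fingers and green_plate below 0.01 N).
It fails at once if the gel bottle, the glue bottle or the carton is pushed more than 3 cm or tipped over (distance of any of gel_bottle, glue_bottle, carton from where it was at the start of the episode above 0.03 m or angle between any of gel_bottle, glue_bottle, carton's own z axis and vertical above 0.5 rad).
It also fails if it takes over 72 s, if anything falls off the work surface, if the arm or the gripper's body presses on something with over 40 N, if the wrist force passes 120 N, or if a joint passes its speed limit or range.

## Working session

There is one attempt and no reset: what is moved stays moved. The work goes in short steps, Python scripts to look and compute and a tool call to move; the robot and the scene stay as the last step left them, time stands still between calls to the robot, and variables do not carry over. Pictures are saved under pics/ and viewed, at most 12 in all, crops included, and the job is handed in when it is done.

Besides the shell and the picture viewer there is one more tool, called by a JSON object that holds its "method" and its "body", one argument or row to a line. step_arm: Moves the arm, as the interface text tells. Its arguments: {"type":"object","properties":{"targets":{"type":"array"},"force":{"type":"number"}},"required":["targets"]}

```bash
mkdir -p pics; ls
cat > h.py <<'E'
import numpy as np, cv2
from rig import env
def P(c,X):
    p=np.asarray(c["R"])@np.asarray(X,float)+np.asarray(c["t"]); return p[0]/p[2]*c["fx"]+c["cx"],p[1]/p[2]*c["fy"]+c["cy"]
def back(c,u,v,z):
    R=np.asarray(c["R"]);t=np.asarray(c["t"]); o=-R.T@t
    d=R.T@np.array([(u-c["cx"])/c["fx"],(v-c["cy"])/c["fy"],1]); return o+d*(z-o[2])/d[2]
E
python3 - <<'E'
from h import *
a=env.capture("top");b=env.capture("side")
cv2.imwrite("pics/top0.png",cv2.resize(a["img"],(800,600),interpolation=cv2.INTER_CUBIC));cv2.imwrite("pics/side0.png",b["img"])
for c,z0 in((a,'top'),(b,'side')):
    print(z0,'cam at',-np.array(c["R"]).T@c["t"])
    for l,z in(("blue_plate",.01),("blue_face",.012),("green_plate",.036),("holder",.026),("lip",.047),("stick_a",.016),("gel_bottle",.1),("glue_bottle",.1),("carton",.018)):
        for r in env.trace(c,l)[:4]:
            m=r["pixels"].astype(np.uint8); 
            if m.sum()<5: continue
            ys,xs=np.nonzero(m); q=cv2.minAreaRect(np.c_[xs,ys].astype(np.float32))
            pts=np.array([back(c,*p,z) for p in cv2.boxPoints(q)]);
            print(l,round(r["confidence"],2),np.round(q[0]),m.sum(),'ctr',pts.mean(0).round(3)[:2],'sides',np.linalg.norm(pts[1]-pts[0]).round(3),np.linalg.norm(pts[2]-pts[1]).round(3),'ang',np.degrees(np.arctan2(*(pts[1]-pts[0])[1::-1])).round(1))
s=env.state();print(s["tool_pos"],s["ee_rot"],s["time"])
E
```

```text
pics
top cam at [0.45731521 0.02012686 1.13182881]
blue_plate 0.9 [343. 194.] 1436 ctr [ 0.552 -0.203] sides 0.065 0.193 ang -76.6
blue_face 0.98 [343. 194.] 772 ctr [ 0.551 -0.203] sides 0.058 0.114 ang -75.9
green_plate 0.96 [194. 210.] 1205 ctr [0.513 0.225] sides 0.161 0.063 ang -9.9
holder 0.66 [203. 174.] 706 ctr [0.616 0.201] sides 0.057 0.111 ang -10.5
lip 0.65 [200. 175.] 496 ctr [0.612 0.205] sides 0.046 0.088 ang -9.5
lip 0.54 [275. 176.] 206 ctr [ 0.602 -0.008] sides 0.094 0.018 ang -86.8
stick_a 0.79 [397. 181.] 272 ctr [ 0.586 -0.357] sides 0.024 0.101 ang -50.9
stick_a 0.78 [276. 176.] 255 ctr [ 0.607 -0.01 ] sides 0.098 0.023 ang -91.3
stick_a 0.75 [353. 260.] 258 ctr [ 0.365 -0.222] sides 0.022 0.103 ang -61.9
stick_a 0.6 [270. 220.] 138 ctr [0.48  0.011] sides 0.013 0.097 ang -27.6
gel_bottle 0.79 [248. 128.] 229 ctr [0.728 0.066] sides 0.041 0.047 ang -91.4
glue_bottle 0.59 [294. 133.] 187 ctr [ 0.712 -0.058] sides 0.04 0.039 ang -91.4
carton 0.88 [137. 201.] 434 ctr [0.542 0.393] sides 0.047 0.079 ang -48.4
side cam at [ 0.61153983 -1.10503967  0.66576317]
blue_pl
[... 298 characters left out ...]
g 95.1
holder 0.69 [254. 185.] 676 ctr [0.547 0.21 ] sides 0.2 0.24 ang 94.1
lip 0.68 [274. 181.] 180 ctr [0.616 0.199] sides 0.105 0.056 ang 87.8
stick_a 0.83 [258. 300.] 398 ctr [ 0.591 -0.365] sides 0.109 0.034 ang 41.1
stick_a 0.64 [270. 223.] 112 ctr [ 0.611 -0.024] sides 0.016 0.115 ang 5.6
stick_a 0.57 [184. 258.] 170 ctr [ 0.391 -0.222] sides 0.055 0.039 ang 29.6
stick_a 0.52 [274. 181.] 167 ctr [0.616 0.263] sides 0.104 0.057 ang 88.4
gel_bottle 0.83 [315. 199.] 319 ctr [ 0.737 -0.014] sides 0.207 0.038 ang 83.6
carton 0.44 [256. 168.] 163 ctr [0.547 0.371] sides 0.099 0.088 ang 45.2
[0.20682248 0.6162121  0.21044617] [1.61204905e-01 9.86920958e-01 2.01767352e-05 4.61453417e-06] 1.0
```

View pics/top0.png

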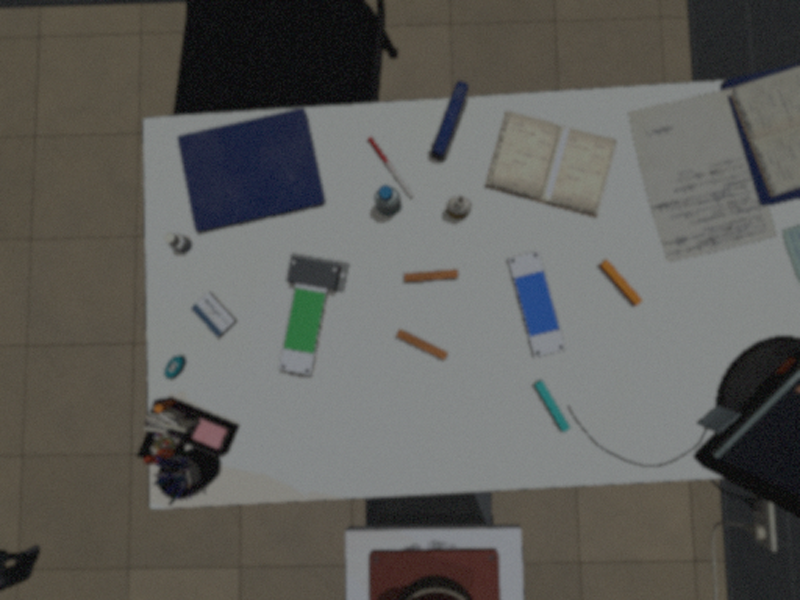

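View pics/side0.png

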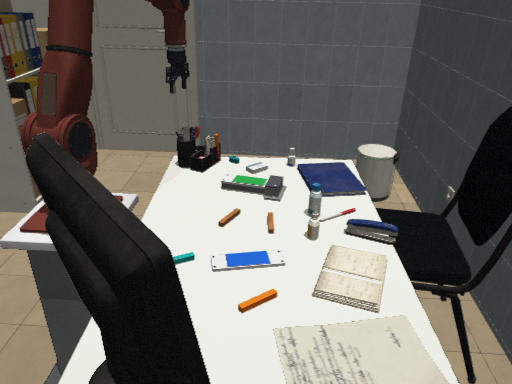

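The top view (800 px scale) shows the blue plate at (535,303), the green plate at (303,320) under the lip at (318,272), and the wooden sticks at (431,276) and (422,345). The orange look-alike is at (620,283) and the turquoise one at (550,405). The side view agrees with this. Next I'll refine the poses by colour.

Run:
```python
from h import *
c=env.capture("top");im=c["img"];hsv=cv2.cvtColor(im,cv2.COLOR_BGR2HSV)
def fit(n,x,y,r,z,cond):
    best=None
    w=np.zeros(im.shape[:2],float);yy,xx=np.mgrid[:384,:512]
    sel=(np.hypot(xx-x,yy-y)<r)&cond
    nlab,lab=cv2.connectedComponents(sel.astype(np.uint8))
    k=max(range(1,nlab),key=lambda i:(lab==i).sum()); v,u=np.nonzero(lab==k)
    W=np.array([back(c,a,b,z)[:2] for a,b in zip(u,v)]);m=W.mean(0);e,V=np.linalg.eigh(np.cov(W.T));d=V[:,1]
    print(n,len(W),m.round(4),'long ang',np.degrees(np.arctan2(d[1],d[0])).round(1),'size',np.sqrt(12*e).round(4),hsv[int(y),int(x)])
H,S,V=[hsv[...,i].astype(int) for i in range(3)]
fit("blue",343,194,30,.012,(H>95)&(H<130)&(S>110))
fit("green",195,205,30,.038,(H>45)&(H<80)&(S>90))
fit("s1",276,176,22,.012,(H<20)&(S>70))
fit("s2",270,220,22,.012,(H<20)&(S>70))
# full plates
fit("plateB",343,194,40,.010,cv2.dilate(env.trace(c,"blue_plate")[0]["pixels"].astype(np.uint8),np.ones((1,1)))>0)
```

```text
blue 704 [ 0.5519 -0.2014] long ang -166.9 size [0.0538 0.1081] [109 184 130]
green 696 [0.5274 0.2224] long ang 168.9 size [0.0523 0.1066] [ 68 144 108]
s1 166 [ 0.6075 -0.009 ] long ang 93.5 size [0.0144 0.0973] [ 13 150 104]
s2 165 [0.4804 0.0113] long ang 62.8 size [0.014  0.0959] [ 14 151 105]
plateB 1307 [ 0.5505 -0.2017] long ang -166.8 size [0.0581 0.1864] [109 184 130]
```

{"method": "step_arm", "body": {
  "targets": [
    {"tx":-41,"ty":-33,"gripper":1},
    {"tx":-41,"ty":-33},
    {"tx":-41,"ty":-33},
    {"tx":-41,"ty":-33},
    {"tx":-41,"ty":-33},
    {"tx":-41,"ty":-33},
    {"tx":-41,"ty":-33},
    {"tx":-41,"ty":-33}
  ],
  "force": 40
}}

```text
invalid input at $.targets[0]: expected keys tx, ty, tz, rx, ry, rz, gripper
```

{"method": "step_arm", "body": {
  "targets": [
    {"tx":-41,"ty":-33},
    {"tx":-41,"ty":-33},
    {"tx":-41,"ty":-33},
    {"tx":-41,"ty":-33},
    {"tx":-41,"ty":-33},
    {"tx":-41,"ty":-33},
    {"rz":10,"tz":10,"gripper":0.6},
    {"rz":10,"tz":10}
  ]
}}

```text
invalid input at $.targets[0]: expected keys tx, ty, tz, rx, ry, rz, gripper
```

{"method": "step_arm", "body": {
  "targets": [
    {"rz":10,"tz":15},
    {"rz":10,"tz":15},
    {"rz":10,"tz":15},
    {"rz":10,"tz":15},
    {"rz":8,"tz":15},
    {"tz":10},
    {},
    {}
  ]
}}

```text
invalid input at $.targets[0]: expected keys tx, ty, tz, rx, ry, rz, gripper
```

```bash
cat >> h.py <<'E'
from scipy.spatial.transform import Rotation as Ro
def go(x,y,z,psi):
    s=env.state();R=Ro.from_quat(s["ee_rot"]).as_matrix();p=np.array(s["tool_pos"])
    d=R.T@(np.array([x,y,z])-p)*1000;ps=np.degrees(np.arctan2(R[1,1],R[0,1]));r=(ps-psi+180)%360-180
    print("t %.2f pos"%s["time"],p.round(4),"psi %.1f"%ps,"tilt %.3f"%R[2,2],"open %.4f"%s["opening"],"q7 %.2f"%s["q"][6],"F",np.round(s["force"],1))
    a=np.radians(r);d2=[d[0]*np.cos(a)+d[1]*np.sin(a),-d[0]*np.sin(a)+d[1]*np.cos(a)]
    print(" first shift txyz",d.round(1),"rz %.1f"%r,"| if turned first txy",np.round(d2,1))
E
python3 -c "
from h import *
go(.6075,-.009,.005,3.5)"
```

```text
t 1.10 pos [0.2068 0.6162 0.2104] psi 71.4 tilt -1.000 open 0.0853 q7 -0.06 F [-0.5  0.1  0.7]
 first shift txyz [-578.8 -465.2  205.5] rz 67.9 | if turned first txy [-648.5  361.8]
```

{"method": "step_arm", "body": {
  "targets": [
    {"tx":-41,"ty":-33,"tz":0,"rx":0,"ry":0,"rz":0,"gripper":1},
    {"tx":-41,"ty":-33,"tz":0,"rx":0,"ry":0,"rz":0,"gripper":1},
    {"tx":-41,"ty":-33,"tz":0,"rx":0,"ry":0,"rz":0,"gripper":1},
    {"tx":-41,"ty":-33,"tz":0,"rx":0,"ry":0,"rz":0,"gripper":1},
    {"tx":-41,"ty":-33,"tz":0,"rx":0,"ry":0,"rz":0,"gripper":1},
    {"tx":-41,"ty":-33,"tz":0,"rx":0,"ry":0,"rz":0,"gripper":1},
    {"tx":-41,"ty":-33,"tz":0,"rx":0,"ry":0,"rz":0,"gripper":1},
    {"tx":-41,"ty":-33,"tz":0,"rx":0,"ry":0,"rz":0,"gripper":1}
  ],
  "force": 40
}}

```text
time: 2.1
tool_pos: [0.4346, 0.26, 0.2107]
ee_rot: [0.161, 0.987, 0.0, 0.0]
force: [0.8, 0.7, -0.6]
opening: 0.0854
finger_force: 0.0
```

{"method": "step_arm", "body": {
  "targets": [
    {"tx":-41,"ty":-33,"tz":0,"rx":0,"ry":0,"rz":0,"gripper":1},
    {"tx":-41,"ty":-33,"tz":0,"rx":0,"ry":0,"rz":0,"gripper":1},
    {"tx":-41,"ty":-33,"tz":0,"rx":0,"ry":0,"rz":0,"gripper":1},
    {"tx":-41,"ty":-33,"tz":0,"rx":0,"ry":0,"rz":0,"gripper":1},
    {"tx":-41,"ty":-33,"tz":0,"rx":0,"ry":0,"rz":0,"gripper":1},
    {"tx":-41,"ty":-33,"tz":0,"rx":0,"ry":0,"rz":0,"gripper":1},
    {"tx":0,"ty":0,"tz":10,"rx":0,"ry":0,"rz":10,"gripper":0.6},
    {"tx":0,"ty":0,"tz":10,"rx":0,"ry":0,"rz":10,"gripper":0.6}
  ]
}}

```text
time: 3.1
tool_pos: [0.6042, -0.0054, 0.1901]
ee_rot: [0.334, 0.943, -0.0, 0.0]
force: [0.4, 1.5, -0.7]
opening: 0.0523
finger_force: 0.0
```

{"method": "step_arm", "body": {
  "targets": [
    {"tx":0,"ty":0,"tz":15,"rx":0,"ry":0,"rz":10,"gripper":0.6},
    {"tx":0,"ty":0,"tz":15,"rx":0,"ry":0,"rz":10,"gripper":0.6},
    {"tx":0,"ty":0,"tz":15,"rx":0,"ry":0,"rz":10,"gripper":0.6},
    {"tx":0,"ty":0,"tz":15,"rx":0,"ry":0,"rz":10,"gripper":0.6},
    {"tx":0,"ty":0,"tz":15,"rx":0,"ry":0,"rz":8,"gripper":0.6},
    {"tx":0,"ty":0,"tz":20,"rx":0,"ry":0,"rz":0,"gripper":0.6},
    {"tx":0,"ty":0,"tz":0,"rx":0,"ry":0,"rz":0,"gripper":0.6},
    {"tx":0,"ty":0,"tz":0,"rx":0,"ry":0,"rz":0,"gripper":0.6}
  ]
}}

```text
time: 4.1
tool_pos: [0.6042, -0.0046, 0.0958]
ee_rot: [0.685, 0.729, 0.0, 0.0]
force: [0.4, 0.3, 0.7]
opening: 0.0513
finger_force: 0.0
```

```bash
python3 -c "
from h import *
go(.6075,-.009,.005,3.5)"
```

```text
t 4.10 pos [ 0.6042 -0.0046  0.0958] psi 3.5 tilt -1.000 open 0.0513 q7 0.24 F [0.4 0.3 0.7]
 first shift txyz [-4.6  3.  90.8] rz 0.0 | if turned first txy [-4.6  3. ]
```

{"method": "step_arm", "body": {
  "targets": [
    {"tx":-5,"ty":3,"tz":30,"rx":0,"ry":0,"rz":0,"gripper":0.6},
    {"tx":0,"ty":0,"tz":30,"rx":0,"ry":0,"rz":0,"gripper":0.6},
    {"tx":0,"ty":0,"tz":20,"rx":0,"ry":0,"rz":0,"gripper":0.6},
    {"tx":0,"ty":0,"tz":11,"rx":0,"ry":0,"rz":0,"gripper":0.6},
    {"tx":0,"ty":0,"tz":0,"rx":0,"ry":0,"rz":0,"gripper":0.1},
    {"tx":0,"ty":0,"tz":0,"rx":0,"ry":0,"rz":0,"gripper":0},
    {"tx":0,"ty":0,"tz":0,"rx":0,"ry":0,"rz":0,"gripper":0},
    {"tx":0,"ty":0,"tz":0,"rx":0,"ry":0,"rz":0,"gripper":0}
  ],
  "force": 40
}}

```text
time: 5.1
tool_pos: [0.6076, -0.0092, 0.0049]
ee_rot: [0.685, 0.728, 0.0, 0.0]
force: [-0.3, 1.4, -1.0]
opening: -0.0001
finger_force: 0.0
```

```bash
python3 -c "
from h import *
d=np.radians(13.1);u=np.array([np.cos(d),np.sin(d)]);B=np.array([.5515,-.2015])
print(B+.077*u,B-.077*u)
go(*(B+.077*u),.075,13.1)"
```

```text
[ 0.62649615 -0.18404785] [ 0.47650385 -0.21895215]
t 5.10 pos [ 0.6076 -0.0092  0.0049] psi 3.5 tilt -1.000 open -0.0001 q7 0.31 F [-0.3  1.4 -1. ]
 first shift txyz [-175.7    8.4  -70.1] rz -9.6 | if turned first txy [-174.6  -21.2]
```

Run:
```python
from h import *
a=env.capture("top");b=env.capture("side")
A=cv2.resize(a["img"][130:260,200:330],(400,400),interpolation=cv2.INTER_CUBIC)
for c,i,o in((b,b["img"],(200,160)),):
    Bm=cv2.resize(i[170:270,200:300],(400,400),interpolation=cv2.INTER_CUBIC)
cv2.imwrite("pics/miss.png",np.hstack([A,Bm]))
p=env.state()["tool_pos"];print(P(a,p),P(b,p),P(b,[.6075,-.009,.008]))
```

```text
(np.float64(275.5677589244654), np.float64(176.5333663717952)) (np.float64(269.31816272325744), np.float64(223.14714572757904)) (np.float64(269.3825741513923), np.float64(222.17481154329346))
```

View pics/miss.png

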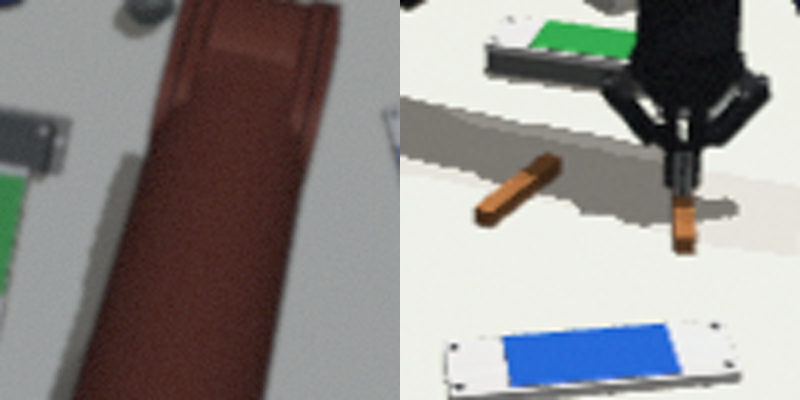

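The fingers report shut with no force, yet in the side crop they appear at the stick's middle (about 684,190). I'll lift to find out which is right.

{"method": "step_arm", "body": {
  "targets": [
    {"tx":0,"ty":0,"tz":-20,"rx":0,"ry":0,"rz":0,"gripper":0},
    {"tx":0,"ty":0,"tz":-25,"rx":0,"ry":0,"rz":0,"gripper":0},
    {"tx":0,"ty":0,"tz":-25,"rx":0,"ry":0,"rz":0,"gripper":0},
    {"tx":0,"ty":0,"tz":0,"rx":0,"ry":0,"rz":0,"gripper":0},
    {"tx":0,"ty":0,"tz":0,"rx":0,"ry":0,"rz":0,"gripper":0},
    {"tx":0,"ty":0,"tz":0,"rx":0,"ry":0,"rz":0,"gripper":0},
    {"tx":0,"ty":0,"tz":0,"rx":0,"ry":0,"rz":0,"gripper":0},
    {"tx":0,"ty":0,"tz":0,"rx":0,"ry":0,"rz":0,"gripper":0}
  ]
}}

```text
time: 6.2
tool_pos: [0.607, -0.0093, 0.0741]
ee_rot: [0.686, 0.728, -0.0, -0.0]
force: [0.4, -0.0, -0.7]
opening: 0.0
finger_force: 0.0
```

Run:
```python
from h import *
b=env.capture("side")
cv2.imwrite("pics/lift1.png",cv2.resize(b["img"][150:250,200:300],(600,600),interpolation=cv2.INTER_CUBIC))
p=env.state()["tool_pos"];u,v=P(b,p);print((u-200)*6,(v-150)*6)
for y in(-.059,.041):
  u,v=P(b,[.6075,y,.016]);print((u-200)*6,(v-150)*6)
```

```text
420.6727387665492 317.822633231737
414.15510232539486 471.9943453909475
419.4858792525 370.2895569364706
```

View pics/lift1.png

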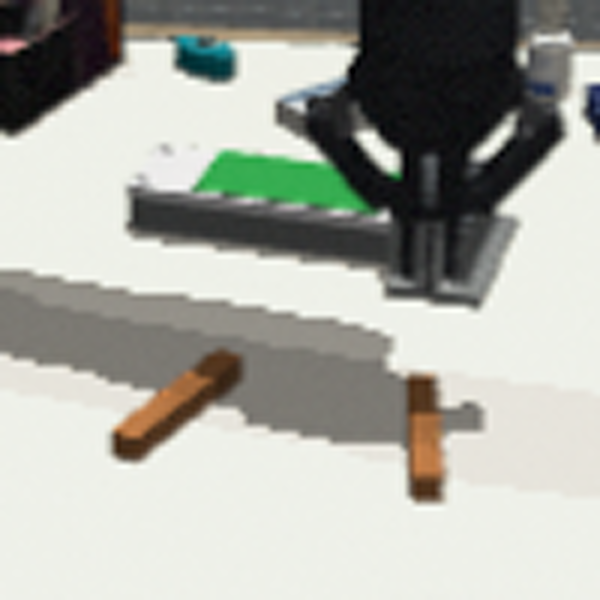

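The stick stayed on the desk. The shut fingertips appear at about (430,295), but the reported TCP should project to about (428,325) after correcting for the side camera's bias, so the tips seem about 15 mm higher than the reported TCP. To check, I'll go down with the fingers part open and look.

{"method": "step_arm", "body": {
  "targets": [
    {"tx":0,"ty":0,"tz":0,"rx":0,"ry":0,"rz":0,"gripper":0.5},
    {"tx":0,"ty":0,"tz":0,"rx":0,"ry":0,"rz":0,"gripper":0.5},
    {"tx":0,"ty":0,"tz":25,"rx":0,"ry":0,"rz":0,"gripper":0.5},
    {"tx":0,"ty":0,"tz":25,"rx":0,"ry":0,"rz":0,"gripper":0.5},
    {"tx":0,"ty":0,"tz":15,"rx":0,"ry":0,"rz":0,"gripper":0.5},
    {"tx":0,"ty":0,"tz":5,"rx":0,"ry":0,"rz":0,"gripper":0.5},
    {"tx":0,"ty":0,"tz":0,"rx":0,"ry":0,"rz":0,"gripper":0.5},
    {"tx":0,"ty":0,"tz":0,"rx":0,"ry":0,"rz":0,"gripper":0.5}
  ]
}}

```text
time: 7.25
tool_pos: [0.6079, -0.0093, 0.0053]
ee_rot: [0.686, 0.728, 0.0, 0.0]
force: [0.7, -0.3, -0.2]
opening: 0.0431
finger_force: 0.0
```

Run:
```python
from h import *
b=env.capture("side")
cv2.imwrite("pics/down1.png",cv2.resize(b["img"][170:250,230:310],(640,600),interpolation=cv2.INTER_CUBIC))
p=env.state()["tool_pos"]
for dx,z in((-.022,.003),(.022,.003),(-.022,.02),(.022,.02)):
  u,v=P(b,[p[0]+dx,p[1],z]);print((u-230)*8,(v-170)*7.5)
```

```text
257.3318920914785 399.6059312019793
373.6630469883353 405.02880349195595
258.7225223057694 363.30961004833046
375.7840895897539 368.70486350883
```

View pics/down1.png

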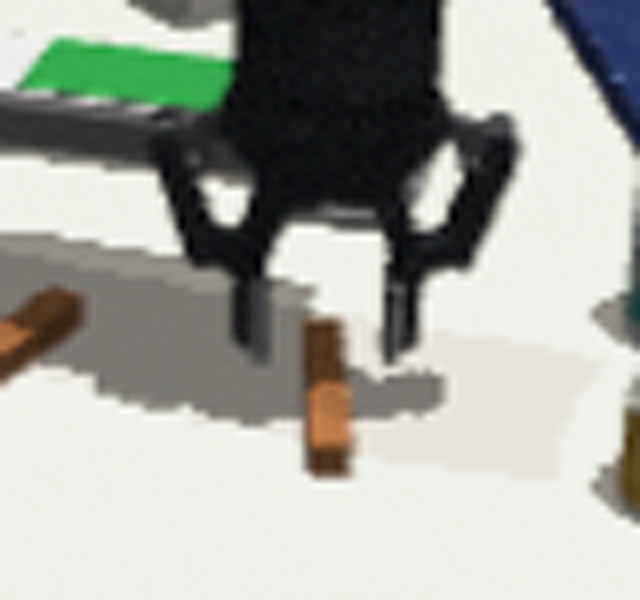

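The part-open tips show at about (257,360) and (395,360), which is 13–15 mm higher than reported. They are centred sideways on the stick at u≈325. I'll go 11 mm lower and close.

{"method": "step_arm", "body": {
  "targets": [
    {"tx":0,"ty":0,"tz":4,"rx":0,"ry":0,"rz":0,"gripper":0.5},
    {"tx":0,"ty":0,"tz":4,"rx":0,"ry":0,"rz":0,"gripper":0.5},
    {"tx":0,"ty":0,"tz":3,"rx":0,"ry":0,"rz":0,"gripper":0.5},
    {"tx":0,"ty":0,"tz":0,"rx":0,"ry":0,"rz":0,"gripper":0},
    {"tx":0,"ty":0,"tz":0,"rx":0,"ry":0,"rz":0,"gripper":0},
    {"tx":0,"ty":0,"tz":0,"rx":0,"ry":0,"rz":0,"gripper":0},
    {"tx":0,"ty":0,"tz":0,"rx":0,"ry":0,"rz":0,"gripper":0},
    {"tx":0,"ty":0,"tz":0,"rx":0,"ry":0,"rz":0,"gripper":0}
  ]
}}

```text
time: 8.3
tool_pos: [0.6074, -0.0093, -0.0065]
ee_rot: [0.686, 0.728, 0.0, 0.0]
force: [0.6, 0.2, 1.0]
opening: 0.0134
finger_force: 39.1
```

```bash
python3 -c "
from h import *
go(.6265,-.184,.074,13.1)"
```

```text
t 8.30 pos [ 0.6074 -0.0093 -0.0065] psi 3.4 tilt -1.000 open 0.0134 q7 0.32 F [0.6 0.2 1. ]
 first shift txyz [-175.6    8.6  -80.5] rz -9.7 | if turned first txy [-174.5  -21. ]
```

{"method": "step_arm", "body": {
  "targets": [
    {"tx":0,"ty":0,"tz":-40,"rx":0,"ry":0,"rz":0,"gripper":0},
    {"tx":0,"ty":0,"tz":-40,"rx":0,"ry":0,"rz":0,"gripper":0},
    {"tx":-44,"ty":2,"tz":0,"rx":0,"ry":0,"rz":0,"gripper":0},
    {"tx":-44,"ty":2,"tz":0,"rx":0,"ry":0,"rz":0,"gripper":0},
    {"tx":-44,"ty":2,"tz":0,"rx":0,"ry":0,"rz":0,"gripper":0},
    {"tx":-44,"ty":2,"tz":0,"rx":0,"ry":0,"rz":-9.7,"gripper":0},
    {"tx":0,"ty":0,"tz":20,"rx":0,"ry":0,"rz":0,"gripper":0},
    {"tx":0,"ty":0,"tz":20,"rx":0,"ry":0,"rz":0,"gripper":0}
  ]
}}

```text
time: 9.3
tool_pos: [0.6257, -0.1839, 0.0322]
ee_rot: [0.622, 0.783, 0.0, -0.0]
force: [-0.4, 1.3, -0.2]
opening: 0.0135
finger_force: 39.1
```

Run:
```python
from h import *
go(.6265,-.184,.0045,13.1)
a=env.capture("top");b=env.capture("side")
L=cv2.resize(a["img"][130:250,290:410],(400,400),interpolation=cv2.INTER_CUBIC)
Rr=cv2.resize(b["img"][190:290,200:300],(400,400),interpolation=cv2.INTER_CUBIC)
cv2.imwrite("pics/over1.png",np.hstack([L,Rr]))
```

```text
t 9.30 pos [ 0.6257 -0.1839  0.0322] psi 13.1 tilt -1.000 open 0.0135 q7 0.74 F [-0.4  1.3 -0.2]
 first shift txyz [-0.3  0.8 27.7] rz -0.0 | if turned first txy [-0.3  0.8]
```

View pics/over1.png

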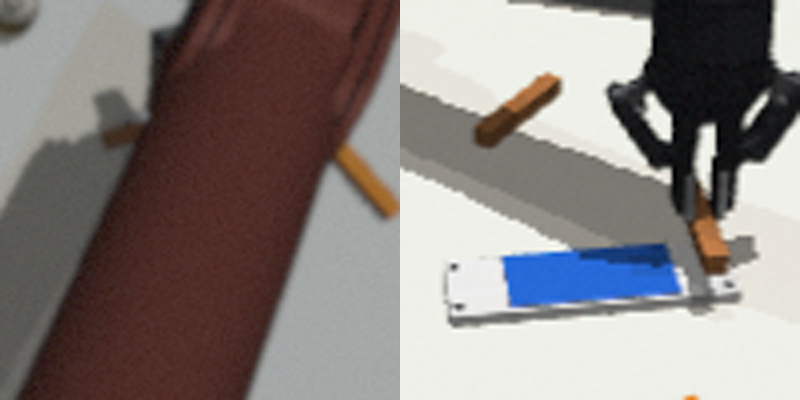

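The stick is held level above the right bare end of the blue plate, with its near end face at about (716,262). I'll compare that with its predicted position.

Run:
```python
from h import *
b=env.capture("side")
f=lambda X:tuple(np.round([(P(b,X)[0]-200)*4+400,(P(b,X)[1]-190)*4]))
d=np.radians(13.1);u=np.array([np.cos(d),np.sin(d)]);n=np.array([-u[1],u[0]]);B=np.array([.5515,-.2015])
for sx,sy in((1,-1),(-1,-1),(-1,1)): print('plate top corner',f([*(B+sx*.095*u+sy*.03*n),.01]))
for sx,sy in((1,-1),(-1,-1),(-1,1)): print('face corner',f([*(B+sx*.056*u+sy*.028*n),.012]))
C=np.array([.6257,-.1839]);print('near face ctr',f([*(C-.05*n),.0467]),'top edges',f([*(C-.05*n-.008*u),.0547]),f([*(C-.05*n+.008*u),.0547]))
```

```text
plate top corner (np.float64(736.0), np.float64(288.0))
plate top corner (np.float64(443.0), np.float64(313.0))
plate top corner (np.float64(436.0), np.float64(258.0))
face corner (np.float64(677.0), np.float64(289.0))
face corner (np.float64(504.0), np.float64(303.0))
face corner (np.float64(495.0), np.float64(253.0))
near face ctr (np.float64(717.0), np.float64(262.0)) top edges (np.float64(706.0), np.float64(252.0)) (np.float64(731.0), np.float64(250.0))
```

{"method": "step_arm", "body": {
  "targets": [
    {"tx":0,"ty":4,"tz":10,"rx":0,"ry":0,"rz":0,"gripper":0},
    {"tx":0,"ty":0,"tz":10,"rx":0,"ry":0,"rz":0,"gripper":0},
    {"tx":0,"ty":0,"tz":5,"rx":0,"ry":0,"rz":0,"gripper":0},
    {"tx":0,"ty":0,"tz":3,"rx":0,"ry":0,"rz":0,"gripper":0},
    {"tx":0,"ty":0,"tz":0,"rx":0,"ry":0,"rz":0,"gripper":0},
    {"tx":0,"ty":0,"tz":0,"rx":0,"ry":0,"rz":0,"gripper":0.3},
    {"tx":0,"ty":0,"tz":0,"rx":0,"ry":0,"rz":0,"gripper":0.4},
    {"tx":0,"ty":0,"tz":-10,"rx":0,"ry":0,"rz":0,"gripper":0.5}
  ]
}}

```text
time: 10.45
tool_pos: [0.6292, -0.1834, 0.0153]
ee_rot: [0.622, 0.783, -0.0, -0.001]
force: [0.1, -0.1, -0.6]
opening: 0.0427
finger_force: 0.0
```

```bash
python3 -c "
from h import *
go(.4804,.0113,.08,-27.2)"
```

```text
t 10.45 pos [ 0.6292 -0.1834  0.0153] psi 13.1 tilt -1.000 open 0.0427 q7 0.75 F [ 0.1 -0.1 -0.6]
 first shift txyz [ 223.5 -100.7  -64.5] rz 40.3 | if turned first txy [ 105.1 -221.4]
```

{"method": "step_arm", "body": {
  "targets": [
    {"tx":0,"ty":0,"tz":-30,"rx":0,"ry":0,"rz":0,"gripper":0.5},
    {"tx":0,"ty":0,"tz":-35,"rx":0,"ry":0,"rz":0,"gripper":0.5},
    {"tx":45,"ty":-20,"tz":0,"rx":0,"ry":0,"rz":0,"gripper":0.5},
    {"tx":45,"ty":-20,"tz":0,"rx":0,"ry":0,"rz":0,"gripper":0.5},
    {"tx":45,"ty":-20,"tz":0,"rx":0,"ry":0,"rz":0,"gripper":0.5},
    {"tx":45,"ty":-20,"tz":0,"rx":0,"ry":0,"rz":0,"gripper":0.5},
    {"tx":44,"ty":-20,"tz":0,"rx":0,"ry":0,"rz":0,"gripper":0.5},
    {"tx":0,"ty":0,"tz":0,"rx":0,"ry":0,"rz":10,"gripper":0.5}
  ]
}}

```text
time: 11.45
tool_pos: [0.4798, 0.0151, 0.0809]
ee_rot: [0.687, 0.727, 0.001, -0.001]
force: [-0.4, -0.4, -0.3]
opening: 0.0426
finger_force: 0.0
```

{"method": "step_arm", "body": {
  "targets": [
    {"tx":0,"ty":0,"tz":10,"rx":0,"ry":0,"rz":10,"gripper":0.5},
    {"tx":0,"ty":0,"tz":10,"rx":0,"ry":0,"rz":10,"gripper":0.5},
    {"tx":0,"ty":0,"tz":10,"rx":0,"ry":0,"rz":10,"gripper":0.5},
    {"tx":0,"ty":0,"tz":10,"rx":0,"ry":0,"rz":0,"gripper":0.5},
    {"tx":0,"ty":0,"tz":0,"rx":0,"ry":0,"rz":0,"gripper":0.5},
    {"tx":0,"ty":0,"tz":0,"rx":0,"ry":0,"rz":0,"gripper":0.5},
    {"tx":0,"ty":0,"tz":0,"rx":0,"ry":0,"rz":0,"gripper":0.5},
    {"tx":0,"ty":0,"tz":0,"rx":0,"ry":0,"rz":0,"gripper":0.5}
  ]
}}

```text
time: 12.45
tool_pos: [0.4816, 0.0119, 0.0407]
ee_rot: [0.852, 0.524, 0.0, 0.0]
force: [-0.4, -0.3, 0.2]
opening: 0.0425
finger_force: 0.0
```

```bash
python3 -c "
from h import *
go(.4804,.0113,-.0065,-27.2)"
```

```text
t 12.45 pos [0.4816 0.0119 0.0407] psi -26.8 tilt -1.000 open 0.0425 q7 -0.42 F [-0.4 -0.3  0.2]
 first shift txyz [-1.1 -0.8 47.2] rz 0.4 | if turned first txy [-1.1 -0.8]
```

{"method": "step_arm", "body": {
  "targets": [
    {"tx":-1,"ty":-1,"tz":20,"rx":0,"ry":0,"rz":0,"gripper":0.5},
    {"tx":0,"ty":0,"tz":20,"rx":0,"ry":0,"rz":0,"gripper":0.5},
    {"tx":0,"ty":0,"tz":7,"rx":0,"ry":0,"rz":0,"gripper":0.5},
    {"tx":0,"ty":0,"tz":0,"rx":0,"ry":0,"rz":0,"gripper":0.5},
    {"tx":0,"ty":0,"tz":0,"rx":0,"ry":0,"rz":0,"gripper":0},
    {"tx":0,"ty":0,"tz":0,"rx":0,"ry":0,"rz":0,"gripper":0},
    {"tx":0,"ty":0,"tz":0,"rx":0,"ry":0,"rz":0,"gripper":0},
    {"tx":0,"ty":0,"tz":0,"rx":0,"ry":0,"rz":0,"gripper":0}
  ]
}}

```text
time: 13.45
tool_pos: [0.4806, 0.0115, -0.0058]
ee_rot: [0.852, 0.524, 0.001, 0.0]
force: [-1.0, 0.1, 5.2]
opening: 0.0129
finger_force: 39.0
```

```bash
python3 -c "
from h import *
go(.4765,-.219,.074,13.1)"
```

```text
t 13.45 pos [ 0.4806  0.0115 -0.0058] psi -26.9 tilt -1.000 open 0.0129 q7 -0.34 F [-1.   0.1  5.2]
 first shift txyz [-207.5  100.5  -80. ] rz -40.0 | if turned first txy [-223.6  -56.2]
```

{"method": "step_arm", "body": {
  "targets": [
    {"tx":0,"ty":0,"tz":-40,"rx":0,"ry":0,"rz":0,"gripper":0},
    {"tx":0,"ty":0,"tz":-40,"rx":0,"ry":0,"rz":0,"gripper":0},
    {"tx":-41,"ty":20,"tz":0,"rx":0,"ry":0,"rz":0,"gripper":0},
    {"tx":-41,"ty":20,"tz":0,"rx":0,"ry":0,"rz":0,"gripper":0},
    {"tx":-41,"ty":20,"tz":0,"rx":0,"ry":0,"rz":0,"gripper":0},
    {"tx":-41,"ty":20,"tz":0,"rx":0,"ry":0,"rz":0,"gripper":0},
    {"tx":-43,"ty":20,"tz":0,"rx":0,"ry":0,"rz":0,"gripper":0},
    {"tx":0,"ty":0,"tz":0,"rx":0,"ry":0,"rz":-10,"gripper":0}
  ]
}}

```text
time: 14.45
tool_pos: [0.4748, -0.2227, 0.0739]
ee_rot: [0.804, 0.595, -0.001, 0.001]
force: [0.0, 1.0, -1.5]
opening: 0.0127
finger_force: 39.0
```

{"method": "step_arm", "body": {
  "targets": [
    {"tx":0,"ty":0,"tz":10,"rx":0,"ry":0,"rz":-10,"gripper":0},
    {"tx":0,"ty":0,"tz":10,"rx":0,"ry":0,"rz":-10,"gripper":0},
    {"tx":0,"ty":0,"tz":10,"rx":0,"ry":0,"rz":-10,"gripper":0},
    {"tx":0,"ty":0,"tz":12,"rx":0,"ry":0,"rz":0,"gripper":0},
    {"tx":0,"ty":0,"tz":0,"rx":0,"ry":0,"rz":0,"gripper":0},
    {"tx":0,"ty":0,"tz":0,"rx":0,"ry":0,"rz":0,"gripper":0},
    {"tx":0,"ty":0,"tz":0,"rx":0,"ry":0,"rz":0,"gripper":0},
    {"tx":0,"ty":0,"tz":0,"rx":0,"ry":0,"rz":0,"gripper":0}
  ]
}}

```text
time: 15.45
tool_pos: [0.476, -0.2184, 0.0317]
ee_rot: [0.622, 0.783, 0.0, 0.0]
force: [0.6, 0.1, -0.7]
opening: 0.0126
finger_force: 39.1
```

Run:
```python
from h import *
go(.4765,-.219,.0045,13.1)
b=env.capture("side")
cv2.imwrite("pics/over2.png",cv2.resize(b["img"][190:290,200:300],(600,600),interpolation=cv2.INTER_CUBIC))
f=lambda X:tuple(np.round([(P(b,X)[0]-200)*6+7,(P(b,X)[1]-190)*6+6]))
d=np.radians(13.1);u=np.array([np.cos(d),np.sin(d)]);n=np.array([-u[1],u[0]]);B=np.array([.5515,-.2015])
p=env.state()["tool_pos"];C=p[:2];print('near face ctr, far face',f([*(C-.05*n),p[2]+.0145]),f([*(C+.05*n),p[2]+.0145]))
C=np.array([.6285,-.1835]);print('stick1 near if at 77',f([*(C-.05*n),.018]))
```

```text
t 15.45 pos [ 0.476  -0.2184  0.0317] psi 13.1 tilt -1.000 open 0.0126 q7 0.81 F [ 0.6  0.1 -0.7]
 first shift txyz [-0.7  0.3 27.2] rz 0.0 | if turned first txy [-0.7  0.3]
near face ctr, far face (np.float64(116.0), np.float64(429.0)) (np.float64(95.0), np.float64(296.0))
stick1 near if at 77 (np.float64(486.0), np.float64(454.0))
```

View pics/over2.png

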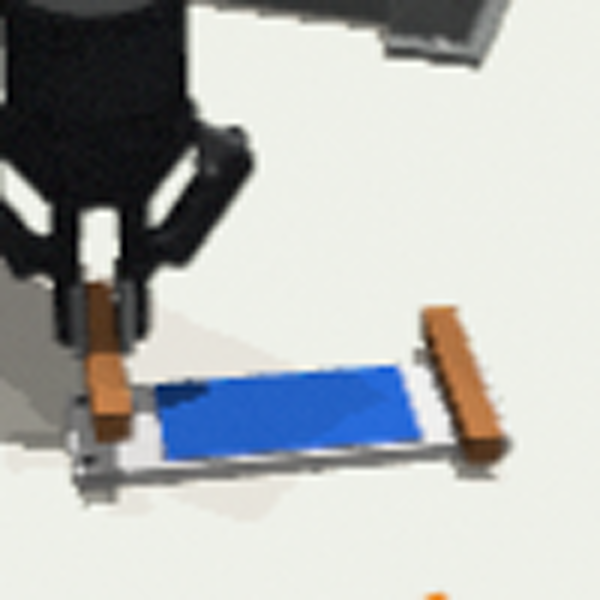

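Stick 1 lies on the right bare end, running from (440,310) to (488,450) and slightly turned. Stick 2 hangs over the left end with its near face at (112,428), as predicted. Placing it now.

{"method": "step_arm", "body": {
  "targets": [
    {"tx":0,"ty":1,"tz":10,"rx":0,"ry":0,"rz":0,"gripper":0},
    {"tx":0,"ty":0,"tz":10,"rx":0,"ry":0,"rz":0,"gripper":0},
    {"tx":0,"ty":0,"tz":5,"rx":0,"ry":0,"rz":0,"gripper":0},
    {"tx":0,"ty":0,"tz":3,"rx":0,"ry":0,"rz":0,"gripper":0},
    {"tx":0,"ty":0,"tz":0,"rx":0,"ry":0,"rz":0,"gripper":0},
    {"tx":0,"ty":0,"tz":0,"rx":0,"ry":0,"rz":0,"gripper":0.3},
    {"tx":0,"ty":0,"tz":0,"rx":0,"ry":0,"rz":0,"gripper":0.4},
    {"tx":0,"ty":0,"tz":-10,"rx":0,"ry":0,"rz":0,"gripper":0.5}
  ]
}}

```text
time: 16.5
tool_pos: [0.4761, -0.2181, 0.0132]
ee_rot: [0.622, 0.783, -0.0, -0.001]
force: [0.2, 0.1, 0.9]
opening: 0.0428
finger_force: 0.0
```

```bash
python3 -c "
from h import *
go(.5274,.2224,.12,78.9)"
```

```text
t 16.50 pos [ 0.4761 -0.2181  0.0132] psi 13.1 tilt -1.000 open 0.0428 q7 0.83 F [0.2 0.1 0.9]
 first shift txyz [ 417.4  149.9 -106.9] rz -65.8 | if turned first txy [ 34.7 442.1]
```

{"method": "step_arm", "body": {
  "targets": [
    {"tx":0,"ty":0,"tz":-35,"rx":0,"ry":0,"rz":0,"gripper":0.5},
    {"tx":0,"ty":0,"tz":-35,"rx":0,"ry":0,"rz":0,"gripper":1},
    {"tx":0,"ty":0,"tz":-37,"rx":0,"ry":0,"rz":0,"gripper":1},
    {"tx":46,"ty":17,"tz":0,"rx":0,"ry":0,"rz":0,"gripper":1},
    {"tx":46,"ty":17,"tz":0,"rx":0,"ry":0,"rz":0,"gripper":1},
    {"tx":46,"ty":17,"tz":0,"rx":0,"ry":0,"rz":0,"gripper":1},
    {"tx":46,"ty":17,"tz":0,"rx":0,"ry":0,"rz":0,"gripper":1},
    {"tx":46,"ty":17,"tz":0,"rx":0,"ry":0,"rz":0,"gripper":1}
  ]
}}

```text
time: 17.5
tool_pos: [0.5074, 0.0265, 0.1212]
ee_rot: [0.622, 0.783, 0.0, 0.0]
force: [-0.4, -0.1, -0.6]
opening: 0.0854
finger_force: 0.0
```

{"method": "step_arm", "body": {
  "targets": [
    {"tx":46,"ty":16,"tz":0,"rx":0,"ry":0,"rz":0,"gripper":1},
    {"tx":46,"ty":16,"tz":0,"rx":0,"ry":0,"rz":0,"gripper":1},
    {"tx":46,"ty":16,"tz":0,"rx":0,"ry":0,"rz":0,"gripper":1},
    {"tx":49,"ty":17,"tz":0,"rx":0,"ry":0,"rz":0,"gripper":1},
    {"tx":0,"ty":0,"tz":0,"rx":0,"ry":0,"rz":-10,"gripper":1},
    {"tx":0,"ty":0,"tz":0,"rx":0,"ry":0,"rz":-10,"gripper":1},
    {"tx":0,"ty":0,"tz":0,"rx":0,"ry":0,"rz":-10,"gripper":1},
    {"tx":0,"ty":0,"tz":0,"rx":0,"ry":0,"rz":-10,"gripper":1}
  ]
}}

```text
time: 18.5
tool_pos: [0.5282, 0.2218, 0.1211]
ee_rot: [0.313, 0.95, -0.0, 0.0]
force: [-0.9, 0.5, -0.5]
opening: 0.0853
finger_force: 0.0
```

{"method": "step_arm", "body": {
  "targets": [
    {"tx":0,"ty":0,"tz":10,"rx":0,"ry":0,"rz":-10,"gripper":1},
    {"tx":0,"ty":0,"tz":10,"rx":0,"ry":0,"rz":-10,"gripper":1},
    {"tx":0,"ty":0,"tz":10,"rx":0,"ry":0,"rz":-6,"gripper":1},
    {"tx":0,"ty":0,"tz":0,"rx":0,"ry":0,"rz":0,"gripper":1},
    {"tx":0,"ty":0,"tz":0,"rx":0,"ry":0,"rz":0,"gripper":1},
    {"tx":0,"ty":0,"tz":0,"rx":0,"ry":0,"rz":0,"gripper":1},
    {"tx":0,"ty":0,"tz":0,"rx":0,"ry":0,"rz":0,"gripper":1},
    {"tx":0,"ty":0,"tz":0,"rx":0,"ry":0,"rz":0,"gripper":1}
  ]
}}

```text
time: 19.5
tool_pos: [0.528, 0.222, 0.0906]
ee_rot: [0.095, 0.996, 0.0, 0.0]
force: [0.6, -0.3, -0.5]
opening: 0.0854
finger_force: 0.0
```

```bash
cat >> h.py <<'E'
def seg(c,n,x,y,r,z,cond):
    yy,xx=np.mgrid[:384,:512];sel=(np.hypot(xx-x,yy-y)<r)&cond
    nl,lab,st,_=cv2.connectedComponentsWithStats(sel.astype(np.uint8))
    k=1+np.argmax(st[1:,4]);v,u=np.nonzero(lab==k)
    W=np.array([back(c,a,b,z)[:2] for a,b in zip(u,v)]);m=W.mean(0);e,V=np.linalg.eigh(np.cov(W.T));d=V[:,1]
    print(n,len(W),m.round(4),'ang',np.degrees(np.arctan(d[1]/d[0])).round(1),'size',np.sqrt(12*e).round(4));return m
E
python3 - <<'E'
from h import *
go(.5274,.2224,.0,78.9)
c=env.capture("top");b=env.capture("side");hsv=cv2.cvtColor(c["img"],cv2.COLOR_BGR2HSV);H,S,V=[hsv[...,i].astype(int) for i in range(3)]
B=seg(c,"blue",343,194,30,.012,(H>95)&(H<130)&(S>110))
R=np.array([[np.cos(d:=np.radians(13.1)),np.sin(d)],[-np.sin(d),np.cos(d)]])
for X in((.6285,-.1835),(.4765,-.219)):
    u,v=P(c,[*X,.02]); m=seg(c,"stick",u,v,23,.022,(H<20)&(S>70)); print(R@(m-B))
L=cv2.resize(c["img"][140:260,140:260],(400,400),interpolation=cv2.INTER_CUBIC)
Q=cv2.resize(b["img"][140:220,200:300],(400,400),interpolation=cv2.INTER_CUBIC)
cv2.imwrite("pics/green.png",np.hstack([L,Q]))
p=env.state()["tool_pos"];u,v=P(b,p);print((u-200)*4+400+5,(v-140)*5+6)
E
```

```text
t 19.50 pos [0.528  0.222  0.0906] psi 79.1 tilt -1.000 open 0.0854 q7 0.99 F [ 0.6 -0.3 -0.5]
 first shift txyz [ 0.7  0.2 90.6] rz 0.2 | if turned first txy [0.7 0.2]
blue 702 [ 0.5518 -0.2014] ang 13.2 size [0.0539 0.1076]
stick 168 [ 0.6274 -0.1822] ang -76.7 size [0.0142 0.0988]
[0.07794266 0.00151376]
stick 170 [ 0.4743 -0.2171] ang -77.2 size [0.0137 0.1007]
[-0.0790505  0.0022589]
600.5939100190457 134.01417914273557
```

View pics/green.png

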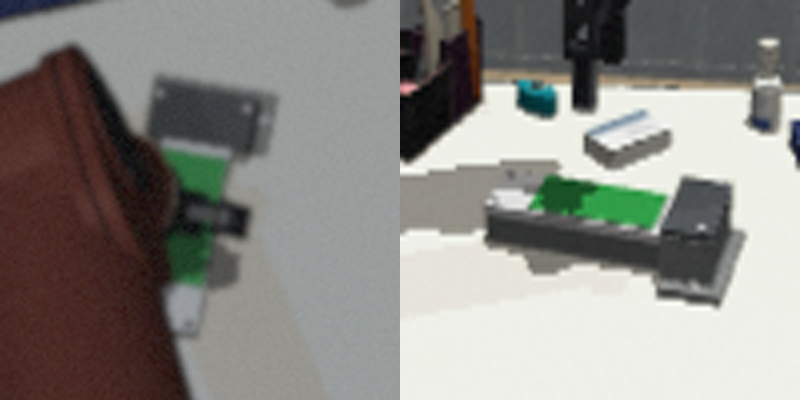

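Both sticks are square on the ends, at +78 and −79 mm. The right-hand finger shows beside the green plate at (240,222), clear of its edge. Going down to grip.

{"method": "step_arm", "body": {
  "targets": [
    {"tx":0,"ty":0,"tz":30,"rx":0,"ry":0,"rz":0,"gripper":1},
    {"tx":0,"ty":0,"tz":25,"rx":0,"ry":0,"rz":0,"gripper":1},
    {"tx":0,"ty":0,"tz":15,"rx":0,"ry":0,"rz":0,"gripper":1},
    {"tx":0,"ty":0,"tz":10,"rx":0,"ry":0,"rz":0,"gripper":1},
    {"tx":0,"ty":0,"tz":8,"rx":0,"ry":0,"rz":0,"gripper":1},
    {"tx":0,"ty":0,"tz":5,"rx":0,"ry":0,"rz":0,"gripper":1},
    {"tx":0,"ty":0,"tz":4,"rx":0,"ry":0,"rz":0,"gripper":1},
    {"tx":0,"ty":0,"tz":0,"rx":0,"ry":0,"rz":0,"gripper":1}
  ]
}}

```text
time: 20.6
tool_pos: [0.528, 0.2219, -0.0066]
ee_rot: [0.095, 0.996, -0.0, -0.0]
force: [-0.4, -0.7, 0.3]
opening: 0.0855
finger_force: 0.0
```

Run:
```python
from h import *
go(.5274,.2224,-.007,78.9)
b=env.capture("side")
cv2.imwrite("pics/grip.png",cv2.resize(b["img"][140:220,205:305],(750,600),interpolation=cv2.INTER_CUBIC))
```

```text
t 20.60 pos [ 0.528   0.2219 -0.0066] psi 79.1 tilt -1.000 open 0.0855 q7 1.04 F [-0.4 -0.7  0.3]
 first shift txyz [0.6 0.4 0.4] rz 0.2 | if turned first txy [0.6 0.4]
```

View pics/grip.png

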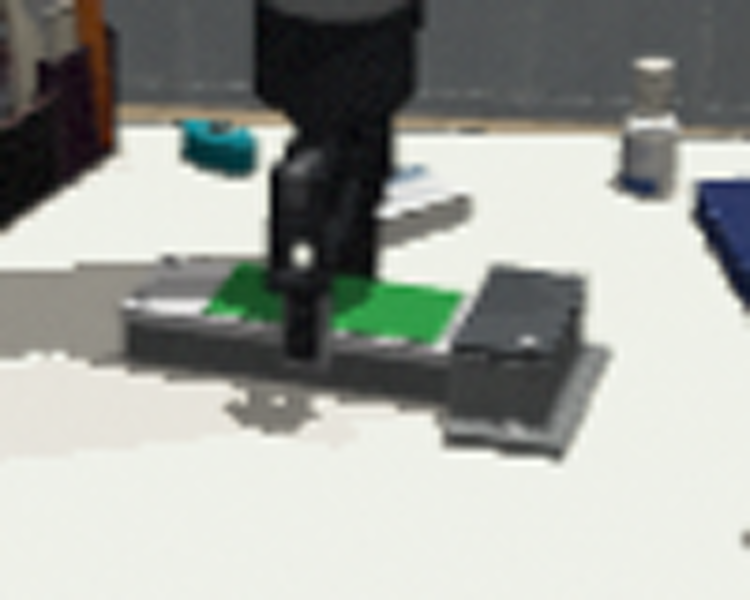

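The near fingertip at (305,360) reaches below the plate's edge and sits a few mm towards the free end. I'll nudge it and close.

{"method": "step_arm", "body": {
  "targets": [
    {"tx":-4,"ty":0,"tz":0,"rx":0,"ry":0,"rz":0,"gripper":1},
    {"tx":0,"ty":0,"tz":0,"rx":0,"ry":0,"rz":0,"gripper":0.8},
    {"tx":0,"ty":0,"tz":0,"rx":0,"ry":0,"rz":0,"gripper":0.7},
    {"tx":0,"ty":0,"tz":0,"rx":0,"ry":0,"rz":0,"gripper":0.5},
    {"tx":0,"ty":0,"tz":0,"rx":0,"ry":0,"rz":0,"gripper":0.5},
    {"tx":0,"ty":0,"tz":0,"rx":0,"ry":0,"rz":0,"gripper":0.5},
    {"tx":0,"ty":0,"tz":0,"rx":0,"ry":0,"rz":0,"gripper":0.5},
    {"tx":0,"ty":0,"tz":0,"rx":0,"ry":0,"rz":0,"gripper":0.5}
  ],
  "force": 60
}}

```text
time: 21.65
tool_pos: [0.5323, 0.2216, -0.0058]
ee_rot: [0.095, 0.996, 0.0, 0.0]
force: [-1.8, 0.5, 6.0]
opening: 0.0587
finger_force: 64.4
```

{"method": "step_arm", "body": {
  "targets": [
    {"tx":5,"ty":0,"tz":0,"rx":0,"ry":0,"rz":0,"gripper":0.5},
    {"tx":8,"ty":0,"tz":0,"rx":0,"ry":0,"rz":0,"gripper":0.5},
    {"tx":8,"ty":0,"tz":0,"rx":0,"ry":0,"rz":0,"gripper":0.5},
    {"tx":8,"ty":0,"tz":0,"rx":0,"ry":0,"rz":0,"gripper":0.5},
    {"tx":8,"ty":0,"tz":0,"rx":0,"ry":0,"rz":0,"gripper":0.5},
    {"tx":8,"ty":0,"tz":0,"rx":0,"ry":0,"rz":0,"gripper":0.5},
    {"tx":8,"ty":0,"tz":0,"rx":0,"ry":0,"rz":0,"gripper":0.5},
    {"tx":0,"ty":0,"tz":0,"rx":0,"ry":0,"rz":0,"gripper":0.5}
  ]
}}

```text
time: 22.65
tool_pos: [0.4796, 0.2316, -0.0059]
ee_rot: [0.094, 0.996, 0.0, 0.0]
force: [-0.5, -0.7, 9.3]
opening: 0.0585
finger_force: 65.6
```

Run:
```python
from h import *
go(.5274,.2224,-.007,78.9)
c=env.capture("top");b=env.capture("side")
for n,k,x,y in(("side",b,245,182),):
    hsv=cv2.cvtColor(k["img"],cv2.COLOR_BGR2HSV);H,S=hsv[...,0],hsv[...,1]
    seg(k,n,x,y,40,.038,(H>45)&(H<80)&(S>90))
hsv=cv2.cvtColor(c["img"],cv2.COLOR_BGR2HSV);H,S=hsv[...,0],hsv[...,1]
seg(c,"top",195,212,40,.038,(H>45)&(H<80)&(S>90))
```

```text
t 22.65 pos [ 0.4796  0.2316 -0.0059] psi 79.2 tilt -1.000 open 0.0585 q7 0.96 F [-0.5 -0.7  9.3]
 first shift txyz [-48.7  -0.1   1.1] rz 0.3 | if turned first txy [-48.7   0.2]
side 103 [0.5057 0.2231] ang -70.2 size [0.0487 0.0624]
top 141 [0.5118 0.2151] ang 49.8 size [0.0271 0.0499]
```

Run:
```python
from h import *
b=env.capture("side");hsv=cv2.cvtColor(b["img"],cv2.COLOR_BGR2HSV);H,S=hsv[...,0],hsv[...,1]
yy,xx=np.mgrid[:384,:512];m=(np.hypot(xx-245,yy-182)<45)&(H>45)&(H<80)&(S>90)
v,u=np.nonzero(m);print(u.min(),u.max())
d=np.radians(-11);e=np.array([np.cos(d),np.sin(d)]);n=np.array([-e[1],e[0]])
for s in(0,-.053):
  G=np.array([.5274,.2224])+s*e
  us=[P(b,[*(G+a*.056*e+w*.028*n),.038])[0] for a in(1,-1) for w in(1,-1)];print(s,min(us)+1,max(us)+1)
```

```text
218 250
0 231.72874671984073 266.98127238118616
-0.053 217.15934725098373 252.37295706525353
```

The plate has moved out 53 mm and is clear of the lip. Lifting and carrying it over.

{"method": "step_arm", "body": {
  "targets": [
    {"tx":0,"ty":0,"tz":-8,"rx":0,"ry":0,"rz":0,"gripper":0.5},
    {"tx":0,"ty":0,"tz":-18,"rx":0,"ry":0,"rz":0,"gripper":0.5},
    {"tx":0,"ty":0,"tz":-27,"rx":0,"ry":0,"rz":0,"gripper":0.5},
    {"tx":0,"ty":0,"tz":-27,"rx":0,"ry":0,"rz":0,"gripper":0.5},
    {"tx":-8,"ty":-20,"tz":0,"rx":0,"ry":0,"rz":0,"gripper":0.5},
    {"tx":-15,"ty":-41,"tz":0,"rx":0,"ry":0,"rz":0,"gripper":0.5},
    {"tx":-16,"ty":-41,"tz":0,"rx":0,"ry":0,"rz":0,"gripper":0.5},
    {"tx":-16,"ty":-41,"tz":0,"rx":0,"ry":0,"rz":0,"gripper":0.5}
  ]
}}

```text
time: 23.8
tool_pos: [0.5067, 0.0791, 0.0742]
ee_rot: [0.094, 0.996, 0.0, -0.0]
force: [1.1, 0.6, -3.5]
opening: 0.059
finger_force: 65.6
```

{"method": "step_arm", "body": {
  "targets": [
    {"tx":-16,"ty":-41,"tz":0,"rx":0,"ry":0,"rz":0,"gripper":0.5},
    {"tx":-16,"ty":-41,"tz":0,"rx":0,"ry":0,"rz":0,"gripper":0.5},
    {"tx":-15,"ty":-41,"tz":0,"rx":0,"ry":0,"rz":0,"gripper":0.5},
    {"tx":-16,"ty":-41,"tz":0,"rx":0,"ry":0,"rz":0,"gripper":0.5},
    {"tx":-15,"ty":-41,"tz":0,"rx":0,"ry":0,"rz":0,"gripper":0.5},
    {"tx":-15,"ty":-41,"tz":0,"rx":0,"ry":0,"rz":0,"gripper":0.5},
    {"tx":-8,"ty":-22,"tz":0,"rx":0,"ry":0,"rz":0,"gripper":0.5},
    {"tx":0,"ty":0,"tz":0,"rx":0,"ry":0,"rz":-8,"gripper":0.5}
  ]
}}

```text
time: 24.8
tool_pos: [0.5549, -0.2044, 0.0741]
ee_rot: [0.025, 1.0, -0.001, -0.0]
force: [-0.1, 0.3, -3.4]
opening: 0.0583
finger_force: 65.6
```

{"method": "step_arm", "body": {
  "targets": [
    {"tx":0,"ty":0,"tz":0,"rx":0,"ry":0,"rz":-8,"gripper":0.5},
    {"tx":0,"ty":0,"tz":10,"rx":0,"ry":0,"rz":-8,"gripper":0.5},
    {"tx":0,"ty":0,"tz":10,"rx":0,"ry":0,"rz":0,"gripper":0.5},
    {"tx":0,"ty":0,"tz":10,"rx":0,"ry":0,"rz":0,"gripper":0.5},
    {"tx":0,"ty":0,"tz":0,"rx":0,"ry":0,"rz":0,"gripper":0.5},
    {"tx":0,"ty":0,"tz":0,"rx":0,"ry":0,"rz":0,"gripper":0.5},
    {"tx":0,"ty":0,"tz":0,"rx":0,"ry":0,"rz":0,"gripper":0.5},
    {"tx":0,"ty":0,"tz":0,"rx":0,"ry":0,"rz":0,"gripper":0.5}
  ]
}}

```text
time: 25.8
tool_pos: [0.5559, -0.2019, 0.0437]
ee_rot: [-0.114, 0.993, -0.0, 0.0]
force: [0.1, 0.2, -3.2]
opening: 0.0584
finger_force: 65.5
```

Run:
```python
from h import *
go(.5563,-.2010,-.0055,103.1)
b=env.capture("side")
cv2.imwrite("pics/over3.png",cv2.resize(b["img"][190:290,190:310],(720,600),interpolation=cv2.INTER_CUBIC))
p=env.state()["tool_pos"];f=lambda X:tuple(np.round([(P(b,X)[0]-190)*6+7,(P(b,X)[1]-190)*6+6]))
d=np.radians(13.1);u=np.array([np.cos(d),np.sin(d)]);n=np.array([-u[1],u[0]]);z=p[2]+.0058+.038;C=p[:2]+np.array([-.0045,-.0004])
print([f([*(C+a*.095*u-.03*n),z-.002]) for a in(-1,1)],[f([*(C+a*.056*u-.028*n),z]) for a in(-1,1)])
```

```text
t 25.80 pos [ 0.5559 -0.2019  0.0437] psi 103.1 tilt -1.000 open 0.0584 q7 2.25 F [ 0.1  0.2 -3.2]
 first shift txyz [-0.6  0.7 49.2] rz 0.0 | if turned first txy [-0.6  0.7]
[(np.float64(126.0), np.float64(327.0)), (np.float64(581.0), np.float64(293.0))] [(np.float64(221.0), np.float64(313.0)), (np.float64(489.0), np.float64(293.0))]
```

View pics/over3.png

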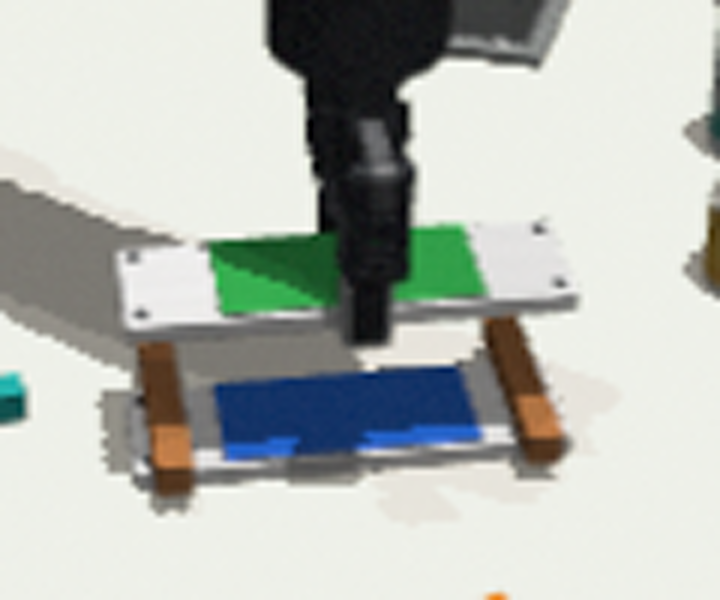

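The plate is level, with near corners at (125,330) and (578,298), within 5 px of prediction. Lowering it gently.

{"method": "step_arm", "body": {
  "targets": [
    {"tx":-1,"ty":1,"tz":12,"rx":0,"ry":0,"rz":0,"gripper":0.5},
    {"tx":0,"ty":0,"tz":12,"rx":0,"ry":0,"rz":0,"gripper":0.5},
    {"tx":0,"ty":0,"tz":10,"rx":0,"ry":0,"rz":0,"gripper":0.5},
    {"tx":0,"ty":0,"tz":7,"rx":0,"ry":0,"rz":0,"gripper":0.5},
    {"tx":0,"ty":0,"tz":3,"rx":0,"ry":0,"rz":0,"gripper":0.5},
    {"tx":0,"ty":0,"tz":2,"rx":0,"ry":0,"rz":0,"gripper":0.5},
    {"tx":0,"ty":0,"tz":1,"rx":0,"ry":0,"rz":0,"gripper":0.5},
    {"tx":0,"ty":0,"tz":0,"rx":0,"ry":0,"rz":0,"gripper":0.5}
  ]
}}

```text
time: 26.85
tool_pos: [0.5565, -0.2007, -0.0034]
ee_rot: [-0.114, 0.993, -0.0, 0.0]
force: [0.2, 0.8, -3.2]
opening: 0.0583
finger_force: 65.6
```

{"method": "step_arm", "body": {
  "targets": [
    {"tx":0,"ty":0,"tz":1,"rx":0,"ry":0,"rz":0,"gripper":0.5},
    {"tx":0,"ty":0,"tz":1,"rx":0,"ry":0,"rz":0,"gripper":0.5},
    {"tx":0,"ty":0,"tz":0,"rx":0,"ry":0,"rz":0,"gripper":0.5},
    {"tx":0,"ty":0,"tz":0,"rx":0,"ry":0,"rz":0,"gripper":0.5},
    {"tx":0,"ty":0,"tz":0,"rx":0,"ry":0,"rz":0,"gripper":0.5},
    {"tx":0,"ty":0,"tz":0,"rx":0,"ry":0,"rz":0,"gripper":0.5},
    {"tx":0,"ty":0,"tz":0,"rx":0,"ry":0,"rz":0,"gripper":0.5},
    {"tx":0,"ty":0,"tz":0,"rx":0,"ry":0,"rz":0,"gripper":0.5}
  ]
}}

```text
time: 27.85
tool_pos: [0.5564, -0.2006, -0.0056]
ee_rot: [-0.114, 0.993, -0.0, -0.0]
force: [0.6, -0.7, -3.5]
opening: 0.0585
finger_force: 65.6
```

{"method": "step_arm", "body": {
  "targets": [
    {"tx":0,"ty":0,"tz":0.5,"rx":0,"ry":0,"rz":0,"gripper":0.5},
    {"tx":0,"ty":0,"tz":0.5,"rx":0,"ry":0,"rz":0,"gripper":0.5},
    {"tx":0,"ty":0,"tz":0,"rx":0,"ry":0,"rz":0,"gripper":0.5},
    {"tx":0,"ty":0,"tz":0,"rx":0,"ry":0,"rz":0,"gripper":0.5},
    {"tx":0,"ty":0,"tz":0,"rx":0,"ry":0,"rz":0,"gripper":0.5},
    {"tx":0,"ty":0,"tz":0,"rx":0,"ry":0,"rz":0,"gripper":0.5},
    {"tx":0,"ty":0,"tz":0,"rx":0,"ry":0,"rz":0,"gripper":0.5},
    {"tx":0,"ty":0,"tz":0,"rx":0,"ry":0,"rz":0,"gripper":0.5}
  ]
}}

```text
time: 28.85
tool_pos: [0.5564, -0.2006, -0.0058]
ee_rot: [-0.114, 0.993, 0.0, 0.0]
force: [-4.6, 2.8, 7.2]
opening: 0.0585
finger_force: 66.7
```

It has touched down, with about 10 N of load on the sticks. Releasing.

{"method": "step_arm", "body": {
  "targets": [
    {"tx":0,"ty":0,"tz":-0.5,"rx":0,"ry":0,"rz":0,"gripper":0.5},
    {"tx":0,"ty":0,"tz":0,"rx":0,"ry":0,"rz":0,"gripper":0.75},
    {"tx":0,"ty":0,"tz":0,"rx":0,"ry":0,"rz":0,"gripper":0.85},
    {"tx":0,"ty":0,"tz":0,"rx":0,"ry":0,"rz":0,"gripper":1},
    {"tx":0,"ty":0,"tz":0,"rx":0,"ry":0,"rz":0,"gripper":1},
    {"tx":0,"ty":0,"tz":0,"rx":0,"ry":0,"rz":0,"gripper":1},
    {"tx":0,"ty":0,"tz":-10,"rx":0,"ry":0,"rz":0,"gripper":1},
    {"tx":0,"ty":0,"tz":-20,"rx":0,"ry":0,"rz":0,"gripper":1}
  ]
}}

```text
time: 29.85
tool_pos: [0.556, -0.2006, 0.0245]
ee_rot: [-0.114, 0.993, 0.0, -0.001]
force: [-0.4, 0.3, 0.2]
opening: 0.0855
finger_force: 0.0
```

{"method": "step_arm", "body": {
  "targets": [
    {"tx":0,"ty":0,"tz":-40,"rx":0,"ry":0,"rz":0,"gripper":1},
    {"tx":0,"ty":0,"tz":-40,"rx":0,"ry":0,"rz":0,"gripper":1},
    {"tx":0,"ty":0,"tz":-40,"rx":0,"ry":0,"rz":0,"gripper":1},
    {"tx":0,"ty":40,"tz":0,"rx":0,"ry":0,"rz":0,"gripper":1},
    {"tx":0,"ty":50,"tz":0,"rx":0,"ry":0,"rz":0,"gripper":1},
    {"tx":0,"ty":50,"tz":0,"rx":0,"ry":0,"rz":0,"gripper":1},
    {"tx":0,"ty":50,"tz":0,"rx":0,"ry":0,"rz":0,"gripper":1},
    {"tx":0,"ty":40,"tz":0,"rx":0,"ry":0,"rz":0,"gripper":1}
  ]
}}

```text
time: 30.85
tool_pos: [0.5039, 0.0252, 0.1457]
ee_rot: [-0.115, 0.993, 0.0, 0.001]
force: [-0.2, 0.3, -0.1]
opening: 0.0853
finger_force: 0.0
```

Run:
```python
from h import *
c=env.capture("top");b=env.capture("side");hsv=cv2.cvtColor(c["img"],cv2.COLOR_BGR2HSV);H,S=hsv[...,0],hsv[...,1]
m=seg(c,"green",343,194,40,.038,(H>45)&(H<80)&(S>90))
L=cv2.resize(c["img"][140:260,290:410],(400,400),interpolation=cv2.INTER_CUBIC)
Q=cv2.resize(b["img"][190:290,200:300],(400,400),interpolation=cv2.INTER_CUBIC)
cv2.imwrite("pics/end.png",np.hstack([L,Q]))
for l in("gel_bottle","glue_bottle","carton"):
    print(l,[np.round(np.array(r["at"])[::-1]*[512,384]) for r in env.look_for(c,l)[:1]])
```

```text
green 722 [ 0.5511 -0.2018] ang 12.6 size [0.0533 0.1069]
gel_bottle [array([337., 222.])]
glue_bottle [array([296., 130.])]
carton [array([135., 200.])]
```

View pics/end.png

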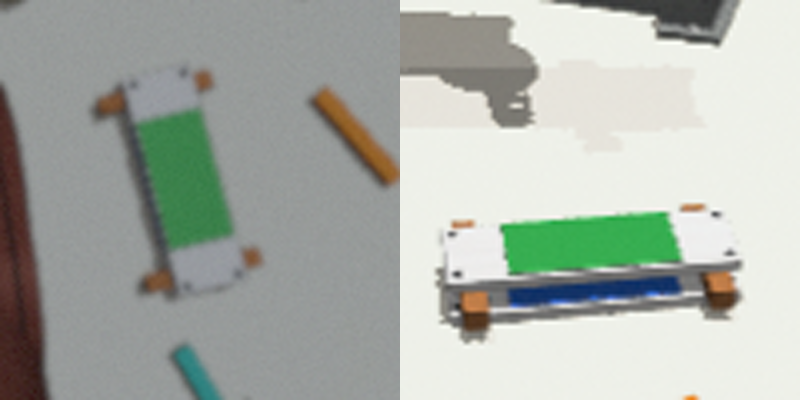

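The green plate (185,180 in the top crop) lies level on both sticks. It is within 1 mm and 0.6° of where the blue plate was measured.

```bash
python3 -c "
from rig import env
print(env.finish_job())"
```

```text
the job is handed in; nothing more can be done
None
```

The stack is built and the job is handed in (no verdict came back): both sticks lie square across the bare ends and the green plate lies level, face up, on them, about 1 mm off the blue plate's measured centre. The arm never went near the bottles or the carton, but in the last picture the detector put the gel bottle at the stack, so only the glue bottle and carton were confirmed in place.

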